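Hang the slide tray and its cover on the twin pegs of the drying stand

TASK

Hang the ribbed slide tray on the two pegs of the sloping drying stand, and then the smooth cover plate on top of it, each with its large hole over the thick peg and its small hole over the thin one, pushed right down so that the tray lies flat on the board and the cover flat on the tray. Lower them down the pegs under control instead of letting them drop, and do not knock over or shift the amber bottle, the dropper bottle or the specimen pot.

Things in the scene. Friction and masses are not known exactly. Their poses are not given: they have to be found in the camera images.
- board: Sloping wooden board of the fixed drying stand, 90 x 190 x 12 mm. Point: centre of its upper face, 65 mm above the table. z is square to the face and leans 30 deg from vertical towards the stand's front; x runs straight up the slope, y level along the board. Beyond its upper and lower edges there is only the foot (110 x 190 mm, 12 mm high).
- thick_peg (a point): Tip of the thick steel peg, 16 mm diameter, square to the board at its x=0, y=+60 mm, 64 mm long, the last 8 mm tapered to 9 mm diameter. Axes as the board's.
- thin_peg (a point): Tip of the thin steel peg, 10 mm diameter, square to the board at its x=0, y=-60 mm, 64 mm long, the last 8 mm tapered to 3 mm diameter. Axes as the board's.
- tray_center (a point): Slide tray: dark steel plate 162 mm long, shallow recess in its top crossed by seven low ribs; 54 mm wide along its x, 24 mm thick, right side up, 0.25 kg. The middle 76 mm is a bridge with 10 mm of air below it. Through holes on its long axis (y): 19.5 mm wide at y=+60 mm, 13.5 mm at y=-60 mm. Point: its middle, 12 mm above its underside, z up. Seated: axes along the board's, middle 12 mm above its face.
- cover_center (a point): Cover plate: dark steel, 182 mm long, smooth flat top; 54 mm wide along its x, 24 mm thick, right side up, 0.25 kg. The middle 76 mm is a bridge with 10 mm of air below it. Through holes on its long axis (y): 19.5 mm wide at y=+60 mm, 13.5 mm at y=-60 mm. Point: its middle, 12 mm above its underside, z up. Seated on the tray: axes along the board's, middle 36 mm above its face.
- amber_bottle: Bystander: small brown glass bottle with a black cap, 29 mm across, 61 mm tall, near the front edge of the table. Origin at the centre of its underside.
- dropper_bottle: Bystander: white bottle with a pointed nozzle, 36 mm across, 106 mm tall, to the right of the stand. Origin at the centre of its underside.
- specimen_pot: Bystander: white pot with a red lid, 49 mm across, 58 mm tall, to the left of the stand. Origin at the centre of its underside.
- microscope: The big fixed microscope at the left of the table, 480 mm tall, its base and column within 0.19 m of this point (on the table under its middle); its eyepieces reach 0.2 m back towards the front left at 0.42 m height and over. The arm starts in front of it: draw back from it before swinging over to the work, and keep clear of it.

How it is judged (in metres and radians):
On the way, in this order (a step that is already met when the one before it is completed fails the run):
1. the slide tray hangs on both pegs, flat on the board, with the cover not yet on the stand (x of tray_center in the frame of board between -0.005 and 0.005 m and y of tray_center in the frame of board between -0.005 and 0.005 m and z of tray_center in the frame of board between 0.008 and 0.015 m and angle between the z axis of tray_center and the z axis of board, either way round below 0.06 rad and angle between the x axis of tray_center and the x axis of board, either way round below 0.08 rad and distance between cover_center and board above 0.09 m), for 0.2 s.
2. the cover hangs on both pegs, flat on the tray (x of cover_center in the frame of board between -0.005 and 0.005 m and y of cover_center in the frame of board between -0.005 and 0.005 m and z of cover_center in the frame of board between 0.032 and 0.039 m and angle between the z axis of cover_center and the z axis of board, either way round below 0.06 rad and angle between the x axis of cover_center and the x axis of board, either way round below 0.08 rad), for 0.2 s.
At the end, for the whole second after the job is handed in: The tray lies flat on the board on both pegs (its middle within 5 mm of the board's middle along and across, at most 3 mm above its fully seated height) and the cover lies on the tray on both pegs to the same tolerances; both are released and at rest (all of step 2 and x of tray_center in the frame of board between -0.005 and 0.005 m and y of tray_center in the frame of board between -0.005 and 0.005 m and z of tray_center in the frame of board between 0.008 and 0.015 m and angle between the z axis of tray_center and the z axis of board, either way round below 0.06 rad and angle between the x axis of tray_center and the x axis of board, either way round below 0.08 rad and linear speed of each of tray, cover below 0.02 m/s and contact force between the fingers and tray below 0.1 N and contact force between the fingers and cover below 0.1 N); the robot touches nothing.
It fails at once if the amber bottle was shifted by more than 25 mm or tipped (distance of amber_bottle from where it was at the start of the episode above 0.025 m or angle between amber_bottle's own z axis and vertical above 0.5 rad).
It fails at once if the dropper bottle was shifted by more than 25 mm or tipped (distance of dropper_bottle from where it was at the start of the episode above 0.025 m or angle between dropper_bottle's own z axis and vertical above 0.5 rad).
It fails at once if the specimen pot was shifted by more than 25 mm or tipped (distance of specimen_pot from where it was at the start of the episode above 0.025 m or angle between specimen_pot's own z axis and vertical above 0.5 rad).
It fails at once if the tray was let drop down the pegs (faster than 0.5 m/s) (x of tray_center in the frame of board between -0.006 and 0.006 m and y of tray_center in the frame of board between -0.006 and 0.006 m and z of tray_center in the frame of board below 0.07 m and linear speed of tray above 0.5 m/s).
It fails at once if the cover was let drop down the pegs (faster than 0.5 m/s) (x of cover_center in the frame of board between -0.006 and 0.006 m and y of cover_center in the frame of board between -0.006 and 0.006 m and z of cover_center in the frame of board below 0.07 m and linear speed of cover above 0.5 m/s).
It also fails if it takes over 72 s, if anything falls off the work surface, if the arm or the gripper's body presses on something with over 40 N, if the wrist force passes 120 N, or if a joint passes its speed limit or range.

ROBOT

A 6-joint arm with a two-finger parallel gripper is mounted at the origin on a cart in front of the work surface, level with it; the furniture and walls round the work are solid. World frame = base frame: x ahead of the robot, y to its left, z up, the work surface at z = 0. Lengths are in mm, angles in rad, forces in N, time in s.
With the tool pointing down it reaches from about 300 to 775 mm from the base axis. Payload 14.6 kg.
Tool frame: the origin (TCP) lies at the very end of the fingers, on their centre line; the grasp point (between the pads) lies 19 mm behind it; z points along the fingers, y is the line along which they close (so a half turn about z gives the same grasp; the last joint's range is limited). The gripper opens to 94 mm and grips with 3 to 60 N. Pads are 16 mm wide; open, the fingers measure 119 mm over their backs; the gripper's body (75 mm by 177 mm) begins 78 mm behind the grasp point.
Start: joints at [-1.377, 0.3, 1.521, -0, 1.321, -0.067], TCP at [141.813, -531.393, 205.446] pointing down, gripper open.
Joint ranges: [-3.03, 3.03], [-0.79, 2.21], [0.23, 2.52], [-1.04, 4.18], [0, 3.07], [-2.55, 2.55]. Speed limits (rad/s): [2.22, 2.22, 2.57, 3.14, 3.14, 3.14].

INTERFACE

Orientations are given as [roll, pitch, yaw] about the fixed x, y, z axes, in that order (R = Rz(yaw) Ry(pitch) Rx(roll)).
In Python, from cell import manip, camera, get_calibration gives the robot as it stands. The module is installed in compiled form; this text tells all that it offers.
- The arm moves only by the tool jog_arm, never from a script. Its argument "plan" is one flat list of numbers, 6 for each row, row after row: the shift along the world's x, y, z in m, then the turn, a rotation vector about the world's x, y, z in degrees. A call has 1 to 20 rows; each row is the pose to reach, as a shift and turn from the pose commanded when the call began; what a row does not reach only later rows make up. A row lasts 1/10 s, in which the tool goes at most 50 mm and 8.59 degrees, less where a joint would pass 70% of its speed; a pose out of reach is approached as far as the arm can. A call with a gripper value outside its range is refused whole. "claw" is the finger opening in m, from 0 to 0.094, set as the call begins (left out, the last holds). The fingers move at their own pace and stop on an object; "force" is the grip in N (left out, the last holds). Time passes only in rows, so rows that repeat a pose let the fingers close. It gives the time, the measured TCP pose, the force, the opening and the grip force at its end, in the units of the state.
- manip.read_state(): the state, without advancing time (a new reading comes with each control period).
- camera(name): name is "scene" or "top"; returns (picture, depth): 480x640x3 uint8, red, green, blue; 480x640 float32, mm along the optical axis (not along the pixel's ray), 0 where there is no reading.
- get_calibration(name): a dict with "fx", "fy", "cx", "cy" (pixels), "origin" and "attitude" of the camera in the world. Camera axes: x right, y down, z forward; pixel columns grow to the right and rows downward; lengths in mm; the calibration is good to about 2 mm. A picture is of the moment at which its call begins. get_calibration takes no time and is no camera call.
- manip.sign_off(): hands the job in; it is judged then, once.
The state is a dict: "clock": time; "joints": joint angles; "qd": joint speeds; "effort": joint torques, N m; "eef_pos": TCP position; "eef_rot": TCP orientation; "wrist_force": force on the tool from outside, world axes, zero at the start; "moment": the same for the moment, N m; "finger_gap": finger opening in mm; "finger_force": force on a finger pad.
Only numpy, scipy, OpenCV 4.12 (cv2) and the standard library are available. Lean on these libraries where they do the work, as an engineer would, in place of code of your own. Each camera call takes 0.05 s, during which the arm holds its last target. There are 200 camera calls.

## Working session

There is one attempt and no reset: what is moved stays moved. The work goes in short steps, Python scripts to look and compute and a tool call to move; the robot and the scene stay as the last step left them, time stands still between calls to the robot, and variables do not carry over. Pictures are saved under pics/ and viewed, at most 10 in all, crops included, and the job is handed in when it is done.

Besides the shell and the picture viewer there is one more tool, called as name(argument=value, ...) on one line, values as JSON. jog_arm: Moves the arm, as the interface text tells. Its arguments: {"type":"object","properties":{"plan":{"type":"array"},"claw":{"type":"number"},"force":{"type":"number"}},"required":["plan"]}

```bash
mkdir -p pics; python3 - <<'E'
from cell import manip,camera,get_calibration
import cv2,numpy as np
print(manip.read_state())
for n in("scene","top"):
    p,d=camera(n);np.savez(f"{n}0.npz",p=p,d=d);cv2.imwrite(f"pics/{n}0.png",p[:,:,::-1]);print(get_calibration(n),d.min(),d.max())
E
```

```text
{'clock': 0.0, 'joints': array([-1.37662353e+00,  3.00439115e-01,  1.52157243e+00, -6.80709464e-07,
        1.32069790e+00, -6.66145605e-02]), 'qd': array([-0.00132294,  0.00106223,  0.00268059,  0.0007351 ,  0.00067133,
        0.00011418]), 'effort': array([-3.45092318e-03, -5.31810522e+01, -3.52736306e+01,  7.06806011e-02,
        2.43765773e-02, -9.82852157e-05]), 'eef_pos': array([ 141.75202524, -531.15169647,  204.90753318]), 'eef_rot': array([-3.14047829e+00, -7.36817469e-05,  2.60787485e-01]), 'wrist_force': array([ 0.50800022, -0.31892455, -0.45683999]), 'moment': array([0.00675595, 0.03810941, 0.0054895 ]), 'finger_force': 0.0, 'finger_gap': 94.08395998067509}
{'fx': 538.0701620405401, 'fy': 538.0701620405401, 'cx': 324.63636415601945, 'cy': 245.22567472374098, 'origin': array([ 19.4532157 , 927.87721506, 802.23777655]), 'attitude': array([-2.17429529, -0.01807175, -2.58756839])} 0.0 3696.2312
{'fx': 451.87198303877284, 'fy': 451.87198303877284, 'cx': 322.4125202511922, 'cy': 241.05782615671552, 'origin': array([ 335.63601456,   56.76239044, 1001.19521209]), 'attitude': array([-2.91143970e+00, -1.76906611e-03, -1.49849724e+00])} 0.0 1894.007
```

View pics/scene0.png

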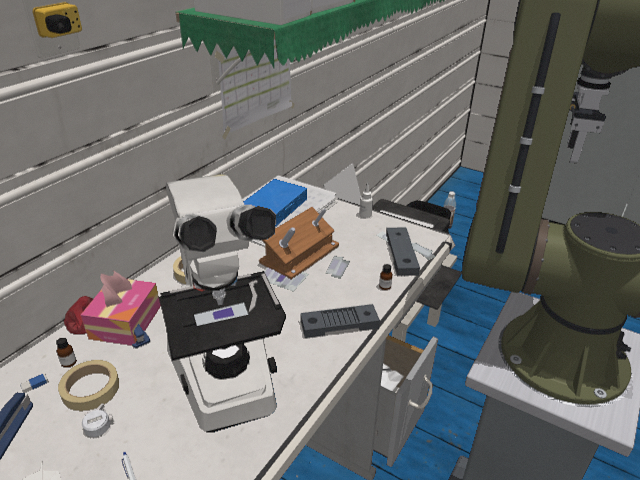

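View pics/top0.png

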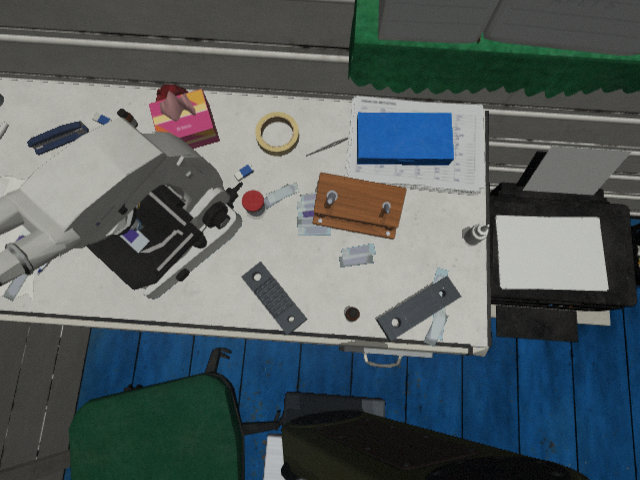

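The scene view shows the stand in the middle with two pegs, the tray at about (340,320) and the cover at about (402,250). In the top view the tray is at (273,297), the cover at (418,307), and the stand at (360,205) with pegs near (331,198) and (386,207). The amber bottle is at (351,313), the pot at (253,201) and the dropper at (476,233).

```bash
cat > h.py <<'E'
import numpy as np,cv2
from scipy.spatial.transform import Rotation as R
from cell import get_calibration
def cal(n):
    c=get_calibration(n); return c,R.from_euler('xyz',c['attitude']).as_matrix(),np.array(c['origin'])
def cloud(n,d):
    c,M,o=cal(n);v,u=np.mgrid[:480,:640]
    return np.stack([(u-c['cx'])/c['fx']*d,(v-c['cy'])/c['fy']*d,d],-1)@M.T+o
def plane(n,uv,z):
    c,M,o=cal(n);uv=np.atleast_2d(uv).astype(float)
    r=np.c_[(uv[:,0]-c['cx'])/c['fx'],(uv[:,1]-c['cy'])/c['fy'],np.ones(len(uv))]@M.T
    return o+r*((z-o[2])/r[:,2])[:,None]
def proj(n,P):
    c,M,o=cal(n);q=(np.atleast_2d(P)-o)@M
    return np.c_[q[:,0]/q[:,2]*c['fx']+c['cx'],q[:,1]/q[:,2]*c['fy']+c['cy']]
E
python3 - <<'E'
from h import *
np.set_printoptions(precision=1,suppress=True)
for n in("top","scene"):
    f=np.load(n+"0.npz");p,d=f['p'],f['d'];P=cloud(n,d)
    hsv=cv2.cvtColor(p,cv2.COLOR_RGB2HSV)
    rois={"top":dict(tray=(235,255,310,340),cover=(370,270,465,345),stand=(305,165,412,245)),"scene":dict(tray=(295,298,385,342),cover=(380,220,425,280),stand=(255,200,345,280))}[n]
    for k,(a,b,c,e) in rois.items():
        m=np.zeros((480,640),np.uint8)
        s=hsv[b:e,a:c]
        if k=="stand": mm=(s[...,0]<18)&(s[...,1]>100)
        else: mm=(s[...,2]<125)&(s[...,1]<90)
        m[b:e,a:c]=mm*255
        z=P[...,2]
        if k!="stand":
            print(n,k,'z pct',np.percentile(z[m>0],[5,25,50,75,95]))
            cs=max(cv2.findContours(m,0,1)[0],key=cv2.contourArea)
            r=cv2.minAreaRect(cs);print(r)
            if n=="top":
                W=plane(n,cs[:,0,:],24)[:,:2].astype(np.float32);r=cv2.minAreaRect(W);print('world',r)
        else:
            Q=P[(m>0)&(d>0)]
            print(n,'stand',Q.min(0),Q.max(0))
            Q=Q[(Q[:,2]>30)&(Q[:,2]<100)]
            # plane ransac
            best=0;g=np.random.default_rng(0)
            for i in range(300):
                t=Q[g.choice(len(Q),3,0)];nn=np.cross(t[1]-t[0],t[2]-t[0]);nn/=np.linalg.norm(nn)+1e-9
                if abs(nn[2])<.75: continue
                i_=abs((Q-t[0])@nn)<2
                if i_.sum()>best:best=i_.sum();I=i_
            q=Q[I];cc=q.mean(0);nn=np.linalg.svd(q-cc,full_matrices=False)[2][2];nn*=np.sign(nn[2])
            print('plane n',nn*100,'tilt',np.degrees(np.arccos(nn[2])),'yaw',np.degrees(np.arctan2(nn[1],nn[0])),best,'c',cc)
            x=np.array([-nn[0],-nn[1],0]);x/=np.linalg.norm(x);x=x*nn[2]+np.array([0,0,np.hypot(nn[0],nn[1])]);y=np.cross(nn,x)
            X=q@x;Y=q@y;print('ext x',np.percentile(X,[1,99]),'y',np.percentile(Y,[1,99]))
            cen=x*np.percentile(X,[.5,99.5]).mean()+y*np.percentile(Y,[.5,99.5]).mean()+nn*(cc@nn);print('centre',cen)
            for s_ in(60,-60): print('tip',cen+y*s_+nn*64,proj(n,cen+y*s_+nn*64),proj(n,cen+y*s_))
f=np.load("top0.npz")['p'];g=np.load("scene0.npz")['p']
A=cv2.resize(f[250:345,235:465,::-1],(800,330),interpolation=2)
B=cv2.resize(f[165:245,300:415,::-1],(400,270),interpolation=2);C=cv2.resize(g[195:285,250:345,::-1],(400,270),interpolation=2)
cv2.imwrite("pics/crop.png",np.vstack([A,np.hstack([B,C])]))
E
```

```text
top tray z pct [-2.2 14.3 20.4 23.3 25.7]
((274.7448425292969, 298.56207275390625), (74.49179077148438, 70.58866119384766), 4.763641834259033)
world ((431.00799560546875, 163.52297973632812), (158.4171600341797, 151.667724609375), 89.48528289794922)
top cover z pct [-2.  19.7 22.7 24.2 26.2]
((417.0, 309.9999694824219), (67.99998474121094, 93.99998474121094), 90.0)
world ((428.35247802734375, -138.3121337890625), (144.7163848876953, 198.34902954101562), 4.143058776855469)
top stand [585.  -97.9   5.6] [702.   97.1 111.1]
plane n [-49.3   6.3  86.8] tilt 29.828540235227 yaw 172.68811861521155 2404 c [651.2  -3.4  65.5]
ext x [548.4 635.9] y [-10.6 173.8]
centre [650.5  -1.2  64.9]
tip [626.6  62.3 120.4] [[329.2 201. ]] [[331.7 195.3]]
tip [611.3 -56.7 120.4] [[387.1 212.2]] [[385.9 205.8]]
scene tray z pct [-0.8 13.7 19.3 23.  25.2]
((342.8615417480469, 325.892333984375), (36.2181396484375, 84.09555053710938), 82.87498474121094)
scene cover z pct [-1.2 17.3 22.6 24.2 48.1]
((405.11029052734375, 252.49713134765625), (57.436378479003906, 29.708473205566406), 74.47589111328125)
scene stand [345.1 -99.3   0.9] [715.7 513.5 451.3]
plane n [-49.4   6.3  86.7] tilt 29.85468497694815 yaw 172.70613831941589 1150 c [649.9   3.9  62.8]
ext x [548.5 635.4] y [ -7.5 177.9]
centre [651.5   2.3  63.8]
tip [627.5  65.9 119.3] [[292.1 229.6]] [[282.6 244.2]]
tip [612.3 -53.2 119.3] [[324.5 209.6]] [[314.5 224.1]]
```

View pics/crop.png

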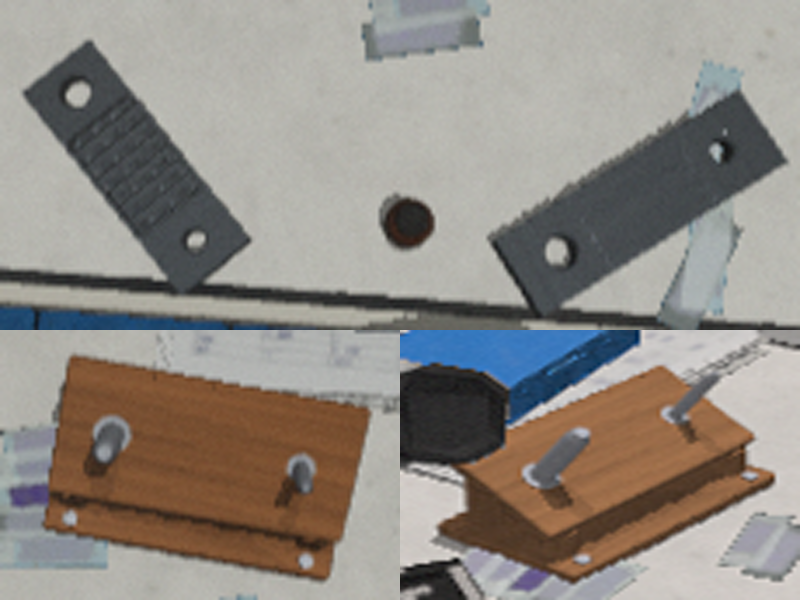

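The crop shows large holes at the upper-left of the tray and the lower-left of the cover. The thick peg is on the left (+y), and the tips, at top px (330,201) and (387,212), match the plane-based prediction. Next I'll refine the plate poses, using hole centres at z=24.

```bash
python3 - <<'E'
from h import *
np.set_printoptions(precision=1,suppress=True)
f=np.load("top0.npz");p,d=f['p'],f['d'];P=cloud("top",d);hsv=cv2.cvtColor(p,cv2.COLOR_RGB2HSV)
for k,(a,b,c,e),L in(("tray",(235,255,310,336),162),("cover",(370,270,465,342),182)):
    m=np.zeros((480,640),np.uint8);s=(hsv[b:e,a:c,2]<125)&(P[b:e,a:c,2]>17);m[b:e,a:c]=s*255
    cs=max(cv2.findContours(cv2.morphologyEx(m,cv2.MORPH_OPEN,np.ones((3,3))),0,1)[0],key=cv2.contourArea)
    r=cv2.minAreaRect(plane("top",cs[:,0],24)[:,:2].astype(np.float32));print(k,r)
    # holes: bright inside convex hull
    H=np.zeros_like(m);cv2.fillPoly(H,[cv2.convexHull(cs)],255);H=cv2.erode(H,np.ones((5,5)))
    n,lab,st,ce=cv2.connectedComponentsWithStats(((H>0)&(hsv[...,2]>125)).astype(np.uint8))
    o=sorted(range(1,n),key=lambda i:-st[i,4])[:3]
    for i in o: print('hole',st[i,4],ce[i],plane("top",ce[i],18)[0])
    h=[plane("top",ce[i],18)[0] for i in o[:2]];v=h[0]-h[1];print('mid',(h[0]+h[1])/2,'dist',np.linalg.norm(v),'yaw y-axis',np.degrees(np.arctan2(v[1],v[0])))
for nm,(u,v) in dict(amber=(351,313),drop=(476,233),pot=(253,201)).items(): print(nm,P[v-2:v+3,u-2:u+3].reshape(-1,3).mean(0))
S=np.load("scene0.npz");A=np.vstack([cloud("scene",S['d'])[S['d']>0],P[d>0]])
for z0,z1 in((70,150),(150,300),(300,500)):
    q=A[(A[:,2]>z0)&(A[:,2]<z1)&(A[:,0]>150)&(A[:,0]<850)&(A[:,1]>110)]
    print(z0,'min y',np.percentile(q[:,1],1),'min x',np.percentile(q[:,0],1),'near',q[np.argsort(np.hypot(q[:,0]-400,q[:,1]-170))[20]])
E
```

```text
tray ((389.02032470703125, 127.61593627929688), (44.84382247924805, 53.453033447265625), 43.43897247314453)
hole 18 [291.  318.5] [390.2 126.6  18. ]Traceback (most recent call last):
  File "<stdin>", line 13, in <module>
IndexError: list index out of range
```

```bash
python3 - <<'E'
from h import *
np.set_printoptions(precision=1,suppress=True)
f=np.load("top0.npz");p,d=f['p'],f['d'];P=cloud("top",d);hsv=cv2.cvtColor(p,cv2.COLOR_RGB2HSV)
for k,(a,b,c,e),L in(("tray",(235,255,310,334),162),("cover",(370,270,465,340),182)):
    m=np.zeros((480,640),np.uint8);s=(hsv[b:e,a:c,2]<125)&(P[b:e,a:c,2]>8);m[b:e,a:c]=s*255
    m=cv2.morphologyEx(m,cv2.MORPH_CLOSE,np.ones((3,3)))
    cs=max(cv2.findContours(cv2.morphologyEx(m,cv2.MORPH_OPEN,np.ones((3,3))),0,1)[0],key=cv2.contourArea)
    r=cv2.minAreaRect(plane("top",cs[:,0],24)[:,:2].astype(np.float32));print(k,r)
    H=np.zeros_like(m);cv2.fillPoly(H,[cv2.convexHull(cs)],255);H=cv2.erode(H,np.ones((7,7)))
    n,lab,st,ce=cv2.connectedComponentsWithStats(((H>0)&(hsv[...,2]>125)).astype(np.uint8))
    o=sorted(range(1,n),key=lambda i:-st[i,4])[:3]
    for i in o: print('hole',st[i,4],ce[i],plane("top",ce[i],18)[0])
    if n<3: continue
    h=[plane("top",ce[i],18)[0] for i in o[:2]];v=h[0]-h[1];print('mid',(h[0]+h[1])/2,'dist',np.linalg.norm(v),'yaw y-axis',np.degrees(np.arctan2(v[1],v[0])))
for nm,(u,v) in dict(amber=(351,313),drop=(476,233),pot=(253,201)).items(): print(nm,P[v-2:v+3,u-2:u+3].reshape(-1,3).mean(0))
S=np.load("scene0.npz");A=np.vstack([cloud("scene",S['d'])[S['d']>0],P[d>0]])
for z0,z1 in((70,150),(150,300),(300,500)):
    q=A[(A[:,2]>z0)&(A[:,2]<z1)&(A[:,0]>150)&(A[:,0]<850)&(A[:,1]>110)]
    print(z0,'min y',np.percentile(q[:,1],1),'min x',np.percentile(q[:,0],1),'near',q[np.argsort(np.hypot(q[:,0]-400,q[:,1]-170))[20]])
E
```

```text
tray ((431.7013854980469, 167.53770446777344), (162.8457794189453, 54.0849723815918), 43.59311294555664)
hole 38 [257.1 276.8] [474.7 208.8  18. ]
hole 18 [291.  318.5] [390.2 126.6  18. ]
mid [432.5 167.7  18. ] dist 117.8897972681556 yaw y-axis 44.21009274169723
cover ((432.8953857421875, -144.74061584472656), (55.53475570678711, 184.32858276367188), 35.58290481567383)
hole 37 [394.4 321.9] [399.  -95.3  18. ]
hole 12 [440.4 293.5] [ 467.3 -193.    18. ]
hole 1 [443. 288.] [ 479.7 -198.4   18. ]
mid [ 433.1 -144.1   18. ] dist 119.15969114909724 yaw y-axis 124.95770480572793
amber [408.1   1.2  59. ]
drop [ 596.8 -256.2   62.3]
pot [635.  229.1  57.7]
70 min y 275.9858679275794 min x 482.7909475833245 near [515.2 312.6 123. ]
150 min y 112.2313705414563 min x 197.26234658434453 near [493.6 320.8 173.7]
300 min y 320.62872977830233 min x 356.58804108915706 near [520.7 366.1 373.2]
```

jog_arm(plan=[0.03,0.05,0,0,0,0,0.06,0.09,0,0,0,2,0.08,0.13,0,0,0,4,0.1,0.17,0,0,0,6,0.12,0.21,0,0,0,8,0.14,0.25,0,0,0,10,0.16,0.29,0,0,0,12,0.18,0.33,0,0,0,14,0.2,0.37,0,0,0,16,0.215,0.415,0,0,0,18,0.23,0.46,0,0,0,20,0.24,0.505,0,0,0,22,0.25,0.55,0,0,0,24,0.265,0.595,0,0,0,26,0.28,0.64,-0.02,0,0,28,0.29,0.68,-0.05,0,0,28.9,0.29,0.699,-0.09,0,0,28.9,0.29,0.699,-0.12,0,0,28.9,0.29,0.699,-0.12,0,0,28.9,0.29,0.699,-0.12,0,0,28.9], claw=0.094, force=40)

```text
clock: 2.1
eef_pos: [432.0, 167.4, 86.1]
eef_rot: [-3.141, 0.0, 0.765]
wrist_force: [0.5, 0.1, 0.5]
finger_gap: 94.0
finger_force: 0.0
```

jog_arm(plan=[0,0,-0.03,0,0,0,0,0,-0.05,0,0,0,0,0,-0.065,0,0,0,0,0,-0.075,0,0,0,0,0,-0.08,0,0,0,0,0,-0.08,0,0,0])

```text
clock: 2.7
eef_pos: [432.3, 167.5, 6.0]
eef_rot: [3.141, -0.001, 0.765]
wrist_force: [0.4, -0.3, -0.9]
finger_gap: 93.9
finger_force: 0.0
```

jog_arm(plan=[0,0,0,0,0,0,0,0,0,0,0,0,0,0,0,0,0,0,0,0,0,0,0,0,0,0,0,0,0,0,0,0,0,0,0,0,0,0,0,0,0,0,0,0,0,0,0,0], claw=0.04, force=40)

```text
clock: 3.5
eef_pos: [431.8, 167.7, 5.5]
eef_rot: [-3.141, 0.0, 0.765]
wrist_force: [-2.0, 1.8, 3.8]
finger_gap: 53.9
finger_force: 40.0
```

jog_arm(plan=[0,0,0.01,0,0,0,0,0,0.04,0,0,0,0,0,0.08,0,0,0,0,-0.01,0.12,0,0,4,0.01,-0.03,0.155,0,0,9,0.02,-0.055,0.18,0,0,15,0.04,-0.08,0.2,0,0,21,0.06,-0.105,0.2,0,0,27,0.08,-0.125,0.2,0,0,33,0.1,-0.145,0.2,0,0,37,0.115,-0.155,0.2,0,0,38.9,0.128,-0.163,0.2,0,0,38.9,0.128,-0.163,0.2,0,0,38.9,0.128,-0.163,0.2,0,0,38.9])

```text
clock: 4.9
eef_pos: [559.3, 4.7, 205.3]
eef_rot: [-3.141, 0.0, 1.444]
wrist_force: [-1.2, 0.7, -3.5]
finger_gap: 53.5
finger_force: 40.0
```

jog_arm(plan=[0,0,0,-0.6,-5,0,0.01,0,0,-1.3,-10,0,0.02,0,0,-1.9,-15,0,0.03,0,0,-2.5,-20,0,0.035,0,-0.01,-3.2,-25,0,0.04,0,-0.02,-3.8,-29.8,0,0.044,0,-0.03,-3.8,-29.8,0,0.044,0,-0.05,-3.8,-29.8,0,0.044,0,-0.05,-3.8,-29.8,0,0.044,0,-0.05,-3.8,-29.8,0])

```text
clock: 5.9
eef_pos: [603.9, 4.8, 155.8]
eef_rot: [2.619, 0.0, 1.444]
wrist_force: [-0.4, 0.1, -3.2]
finger_gap: 53.3
finger_force: 40.0
```

```bash
cat > chk.py <<'E'
from h import *
from cell import manip,camera
import sys
np.set_printoptions(precision=2,suppress=True)
s=manip.read_state();M=R.from_euler('xyz',s['eef_rot']).as_matrix();print(s['clock'],s['eef_pos'],s['wrist_force'],s['finger_gap'])
n=np.array([-.493,.063,.868]);x=np.array([.861,-.110,.497]);y=np.cross(n,x);C=np.array([650.5,-1.2,64.9])
print('tool z.n',-M[:,2]@n,'tool x.y',M[:,0]@y,'twist',np.degrees(M[:,0]@x),'tilt',np.degrees(M[:,2]@x),'roll',np.degrees(M[:,2]@y))
r=s['eef_pos']-C;print('TCP in board',r@x,r@y,r@n)
for c in("scene","top"):
    p,d=camera(c);np.savez(f"{c}{sys.argv[1]}.npz",p=p,d=d)
    u0,v0,u1,v1=(220,170,350,290) if c=="scene" else(270,140,440,270)
    cv2.imwrite(f"pics/{c}{sys.argv[1]}.png",cv2.resize(p[v0:v1,u0:u1,::-1],None,fx=3,fy=3,interpolation=2))
a=cv2.imread(f"pics/scene{sys.argv[1]}.png");b=cv2.imread(f"pics/top{sys.argv[1]}.png")
a=cv2.resize(a,(390,360));b=cv2.resize(b,(410,360));cv2.imwrite(f"pics/both{sys.argv[1]}.png",np.hstack([a,b]))
E
python3 chk.py 1
```

```text
5.9 [603.89   4.75 155.8 ] [-0.36  0.14 -3.25] 53.305449039865344
tool z.n 1.0002173294304508 tool x.y 1.000435880776654 twist -0.0265130203959755 tilt 0.15487869376093566 roll 0.00899271168008266
TCP in board 4.3930968794579215 -0.004653675426856341 102.25825300268731
```

View pics/both1.png

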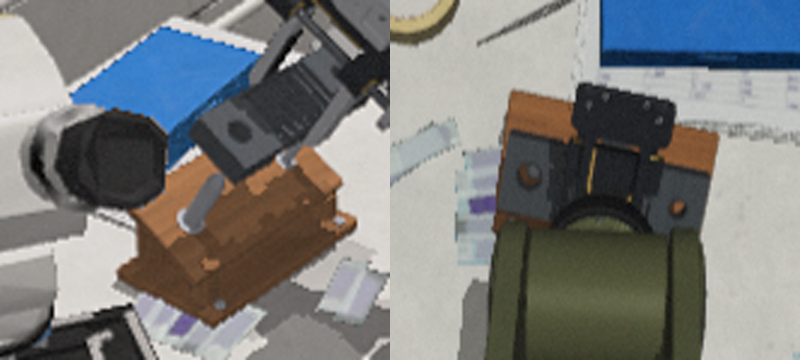

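```bash
cat > hole.py <<'E'
from h import *
import sys
np.set_printoptions(precision=2,suppress=True)
n=np.array([-.493,.063,.868]);x=np.array([.861,-.110,.497]);y=np.cross(n,x);C=np.array([650.5,-1.2,64.9])
# args: tag, TCP xyz, height of plate top above TCP
T=np.array(list(map(float,sys.argv[2:5])));up=float(sys.argv[5])
f=np.load(f"top{sys.argv[1]}.npz")['p'].astype(int)
br=(f[...,0]-f[...,2]>25)   # brown seen through the holes
for s,rad in((60,9),(-60,7)):
    P=T+n*up+y*s;q=proj("top",P)[0];u,v=q.round().astype(int)
    dk=~br[v-12:v+13,u-12:u+13]
    k,lab,st,ce=cv2.connectedComponentsWithStats(br[v-12:v+13,u-12:u+13].astype(np.uint8))
    print('pred',q,[(st[i,4],ce[i]+[u-12,v-12]) for i in range(1,k) if st[i,4]>3])
    # px per mm along x,y of board
    J=np.c_[proj("top",P+x)[0]-q,proj("top",P+y)[0]-q];print('J',J.ravel())
for s in(60,-60): print('pegtip pred',proj("top",C+n*64+y*s)[0])
E
python3 hole.py 1 603.9 4.75 155.8 19
python3 - <<'E'
import numpy as np,cv2
f=np.load("top1.npz")['p'][:,:,::-1];cv2.imwrite("pics/z1.png",np.hstack([cv2.resize(f[185:225,310:350],(400,400),interpolation=0),cv2.resize(f[195:235,368:408],(400,400),interpolation=0)]))
E
```

```text
pred [327.14 204.45] [(np.int32(23), array([315.96, 199.13])), (np.int32(17), array([325.65, 202.88]))]
J [ 0.09 -0.51 -0.5  -0.1 ]
pred [388.81 216.38] [(np.int32(18), array([388.5 , 214.39]))]
J [ 0.11 -0.52 -0.5  -0.1 ]
pegtip pred [329.19 200.96]
pegtip pred [387.12 212.14]
```

View pics/z1.png

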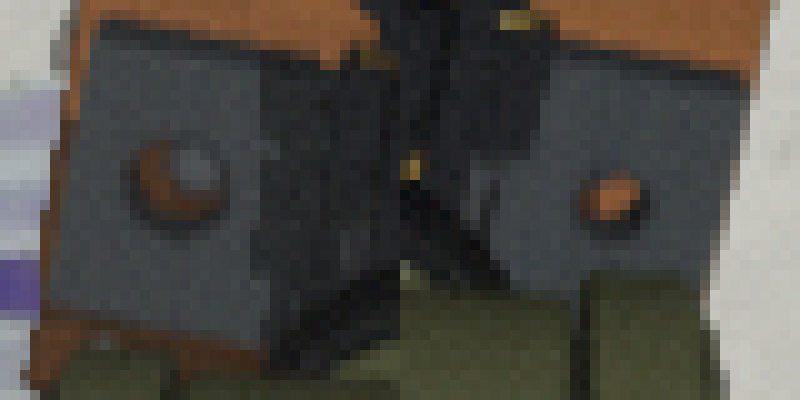

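The zoom shows the large hole's rim centred at (327.5,203.0) and the small one at (389,215). That is about 1.4 px upslope of the robot's prediction, or roughly 2.8 mm of camera/robot offset. I'll split the difference and stop just above the peg tips.

jog_arm(plan=[0.003,-0.001,-0.009,0,0,0,0.006,-0.001,-0.018,0,0,0,0.0084,-0.0018,-0.0266,0,0,0,0.0084,-0.0018,-0.0266,0,0,0,0.0084,-0.0018,-0.0266,0,0,0])

```text
clock: 6.5
eef_pos: [612.2, 2.8, 128.5]
eef_rot: [2.618, 0.0, 1.444]
wrist_force: [0.2, 0.5, -2.3]
finger_gap: 53.8
finger_force: 40.0
```

```bash
python3 chk.py 2; python3 - <<'E'
import numpy as np,cv2
from h import *
n=np.array([-.493,.063,.868]);x=np.array([.861,-.110,.497]);y=np.cross(n,x)
from cell import manip
T=manip.read_state()['eef_pos']
for s in(60,-60):
    for c in("top","scene"): print(s,c,proj(c,T+n*19+y*s),proj(c,T-n*5+y*s))
f=np.load("top2.npz")['p'][:,:,::-1];g=np.load("scene2.npz")['p'][:,:,::-1]
r=lambda a:cv2.resize(a,None,fx=10,fy=10,interpolation=0)
cv2.imwrite("pics/z2.png",np.hstack([r(f[185:225,316:342]),r(f[195:235,376:402]),r(g[205:245,277:304])]))
E
```

```text
6.5 [612.16   2.77 128.46] [ 0.18  0.47 -2.31] 53.75248120726042
tool z.n 1.0002147111357487 tool x.y 1.0004359382312717 twist -0.019962428884062605 tilt 0.2032094368172335 roll 0.0026732087030429843
TCP in board -1.8596357430437591 -0.9254784792903885 74.31735260095464
60 top [[328.25197706 204.60237684]] [[329.25010036 202.25202232]]
60 scene [[298.54196468 221.75817695]] [[294.7694283  227.57630321]]
-60 top [[387.99735143 216.15964217]] [[387.49987733 213.50543329]]
-60 scene [[331.10702258 201.88233409]] [[327.11578807 207.62873372]]
```

View pics/z2.png

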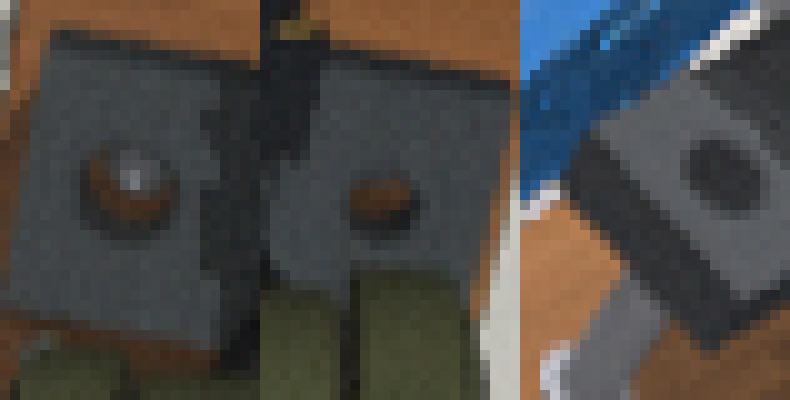

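The big hole's rim is at top (328.5,203.5), with the peg tip in line beneath it. The scene hole at (297,222) also agrees to within 1 px, so I'll start lowering while watching the force.

jog_arm(plan=[0.0025,-0.0003,-0.0044,0,0,0,0.0049,-0.0006,-0.0087,0,0,0,0.0074,-0.0009,-0.013,0,0,0,0.0098,-0.0012,-0.0174,0,0,0,0.0098,-0.0012,-0.0174,0,0,0,0.0098,-0.0012,-0.0174,0,0,0])

```text
clock: 7.2
eef_pos: [622.0, 1.6, 111.3]
eef_rot: [2.618, 0.0, 1.444]
wrist_force: [0.6, -1.5, -3.8]
finger_gap: 53.3
finger_force: 40.0
```

jog_arm(plan=[0.0025,-0.0003,-0.0044,0,0,0,0.0049,-0.0006,-0.0087,0,0,0,0.0074,-0.0009,-0.013,0,0,0,0.0098,-0.0012,-0.0174,0,0,0,0.0123,-0.0015,-0.0217,0,0,0,0.0148,-0.0018,-0.026,0,0,0,0.0148,-0.0018,-0.026,0,0,0])

```text
clock: 7.9
eef_pos: [637.0, -0.2, 84.8]
eef_rot: [2.618, 0.0, 1.444]
wrist_force: [-0.2, -0.1, -3.2]
finger_gap: 53.7
finger_force: 40.0
```

jog_arm(plan=[0.0025,-0.0003,-0.0044,0,0,0,0.0049,-0.0006,-0.0087,0,0,0,0.0064,-0.0008,-0.0113,0,0,0,0.0074,-0.0009,-0.013,0,0,0,0.0079,-0.001,-0.0139,0,0,0,0.0084,-0.0011,-0.0148,0,0,0,0.0084,-0.0011,-0.0148,0,0,0])

```text
clock: 8.6
eef_pos: [645.2, -1.3, 70.6]
eef_rot: [2.617, 0.0, 1.444]
wrist_force: [1.0, 0.8, -3.0]
finger_gap: 53.9
finger_force: 40.0
```

jog_arm(plan=[0.0005,-0.0001,-0.0009,0,0,0,0.001,-0.0001,-0.0017,0,0,0,0.001,-0.0001,-0.0017,0,0,0,0.001,-0.0001,-0.0017,0,0,0])

```text
clock: 9.0
eef_pos: [646.1, -1.4, 69.2]
eef_rot: [2.617, 0.0, 1.444]
wrist_force: [-4.6, -0.8, 1.8]
finger_gap: 53.8
finger_force: 40.0
```

jog_arm(plan=[0.0005,-0.0001,-0.0009,0,0,0,0.001,-0.0001,-0.0017,0,0,0,0.001,-0.0001,-0.0017,0,0,0,0.001,-0.0001,-0.0017,0,0,0])

```text
clock: 9.4
eef_pos: [646.3, -1.4, 68.9]
eef_rot: [2.618, 0.0, 1.444]
wrist_force: [-34.3, 1.7, 30.9]
finger_gap: 53.7
finger_force: 40.0
```

jog_arm(plan=[-0.001,0.0001,0.0017,0,0,0,-0.001,0.0001,0.0017,0,0,0])

```text
clock: 9.6
eef_pos: [646.3, -1.4, 69.3]
eef_rot: [2.617, 0.0, 1.444]
wrist_force: [0.7, -0.5, -3.3]
finger_gap: 53.6
finger_force: 40.0
```

jog_arm(plan=[0,0,0,0,0,0,0,0,0,0,0,0,0,0,0,0,0,0,0,0,0,0,0,0,0,0,0,0,0,0], claw=0.08)

```text
clock: 10.1
eef_pos: [646.3, -1.4, 69.0]
eef_rot: [2.617, 0.0, 1.444]
wrist_force: [0.4, 0.3, 0.1]
finger_gap: 79.6
finger_force: 0.0
```

jog_arm(plan=[-0.005,0.0006,0.0087,0,0,0,-0.015,0.0018,0.026,0,0,0,-0.03,0.0036,0.052,0,0,0,-0.045,0.0054,0.078,0,0,0,-0.06,0.0072,0.104,0,0,0,-0.085,0.009,0.12,0,0,0,-0.125,0.009,0.125,0,0,0,-0.165,0.009,0.13,0,0,0,-0.2,0.009,0.135,0,0,0,-0.2,0.009,0.135,0,0,0])

```text
clock: 11.1
eef_pos: [443.7, 7.8, 205.3]
eef_rot: [2.615, -0.0, 1.444]
wrist_force: [0.7, 0.4, 0.5]
finger_gap: 80.3
finger_force: 0.0
```

```bash
python3 chk.py 3; python3 - <<'E'
from h import *
n=np.array([-.493,.063,.868]);x=np.array([.861,-.110,.497]);y=np.cross(n,x);C=np.array([650.5,-1.2,64.9])
for c in("top","scene"):
    f=np.load(c+"3.npz");P=cloud(c,f['d'])-C;B=np.stack([P@x,P@y,P@n],-1);d=f['d']
    m=(d>0)&(abs(B[...,0])<35)&(abs(B[...,1])<90)&(B[...,2]>10)&(B[...,2]<32)
    q=B[m]
    if len(q)<20: print(c,len(q));continue
    e=q[(abs(q[:,1])>45)]
    A=np.c_[e[:,:2],np.ones(len(e))];k=np.linalg.lstsq(A,e[:,2],rcond=None)[0]
    print(c,len(q),'slopes rad',k[:2],'h',k[2],'x ext',np.percentile(q[:,0],[2,98]),'y ext',np.percentile(q[:,1],[1,99]))
E
```

```text
11.1 [443.68   7.77 205.29] [0.69 0.37 0.49] 80.29706583589838
tool z.n 1.000196636266048 tool x.y 1.000435802104814 twist -0.02380327297049104 tilt 0.3992651129958921 roll 0.02723446813250717
TCP in board -109.28923224417294 -17.321838560453887 224.38338301452524
top 1884 slopes rad [-0.01906585  0.00378388] h 23.448240449252303 x ext [-27.68706882  25.18538028] y ext [-79.84698102  79.04757179]
scene 1128 slopes rad [ 0.03146306 -0.00783865] h 22.253083752733225 x ext [-27.67905531  25.40787031] y ext [-77.59513243  84.54338032]
```

View pics/both3.png

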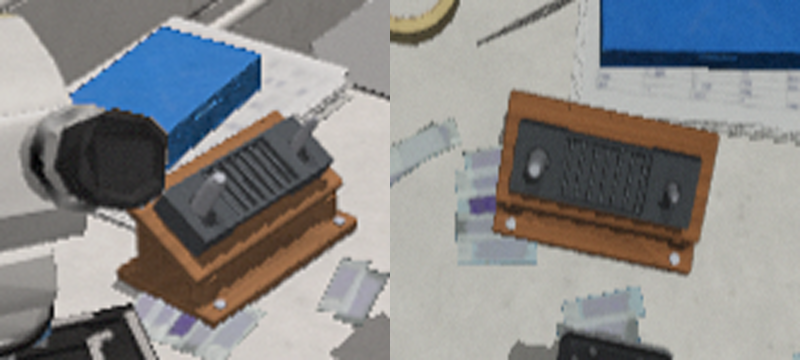

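The tray is seated: its top is about 23–24 mm above the board and both pegs poke through. Next is the cover.

jog_arm(plan=[0,-0.02,0,0.6,5,0,0,-0.04,0,1.3,10,0,0,-0.06,0,1.9,15,0,0,-0.08,0,2.5,20,0,0,-0.1,0,3.2,25,0,-0.005,-0.12,0,3.8,29.8,0,-0.01,-0.14,0,3.8,29.8,0,-0.0107,-0.1523,-0.02,3.8,29.8,0,-0.0107,-0.1523,-0.03,3.8,29.8,0,-0.0107,-0.1523,-0.03,3.8,29.8,0], claw=0.094)

```text
clock: 12.2
eef_pos: [435.2, -144.3, 172.4]
eef_rot: [-3.138, -0.001, 1.444]
wrist_force: [-0.2, 0.0, 0.9]
finger_gap: 94.1
finger_force: 0.0
```

jog_arm(plan=[0,0,0,0,0,7,0,0,-0.01,0,0,14,0,0,-0.02,0,0,21,0,0,-0.04,0,0,28,0,0,-0.06,0,0,35,0,0,-0.08,0,0,42,0,0,-0.09,0,0,42.6,0,0,-0.09,0,0,42.6,0,0,-0.09,0,0,42.6])

```text
clock: 13.1
eef_pos: [436.1, -144.6, 84.8]
eef_rot: [3.141, 0.001, 2.185]
wrist_force: [0.1, -0.0, -0.3]
finger_gap: 94.3
finger_force: 0.0
```

jog_arm(plan=[-0.003,0,-0.03,0,0,0,-0.003,0,-0.05,0,0,0,-0.003,0,-0.065,0,0,0,-0.003,0,-0.075,0,0,0,-0.003,0,-0.0795,0,0,0,-0.003,0,-0.0795,0,0,0])

```text
clock: 13.7
eef_pos: [432.7, -144.7, 4.7]
eef_rot: [3.142, 0.0, 2.187]
wrist_force: [-0.3, 0.3, -0.5]
finger_gap: 93.6
finger_force: 0.0
```

jog_arm(plan=[0,0,0,0,0,0,0,0,0,0,0,0,0,0,0,0,0,0,0,0,0,0,0,0,0,0,0,0,0,0,0,0,0,0,0,0,0,0,0,0,0,0,0,0,0,0,0,0], claw=0.04, force=40)

```text
clock: 14.5
eef_pos: [432.6, -144.7, 4.6]
eef_rot: [3.141, 0.0, 2.188]
wrist_force: [-0.6, 0.2, 2.4]
finger_gap: 53.5
finger_force: 40.0
```

jog_arm(plan=[0,0,0.01,0,0,0,0,0,0.04,0,0,0,0,0,0.08,0,0,0,0,0.01,0.12,0,0,-4,0.01,0.03,0.155,0,0,-10,0.02,0.05,0.18,0,0,-17,0.04,0.075,0.2,0,0,-24,0.06,0.1,0.2,0,0,-30,0.08,0.12,0.2,0,0,-36,0.1,0.135,0.2,0,0,-41,0.115,0.145,0.2,0,0,-42.6,0.127,0.149,0.2,0,0,-42.6,0.127,0.149,0.2,0,0,-42.6,0.127,0.149,0.2,0,0,-42.6])

```text
clock: 15.9
eef_pos: [559.0, 4.2, 204.5]
eef_rot: [-3.141, 0.0, 1.444]
wrist_force: [0.5, 0.3, -2.3]
finger_gap: 53.6
finger_force: 40.0
```

jog_arm(plan=[0,0,0,-0.6,-5,0,0.01,0,0,-1.3,-10,0,0.02,0,0,-1.9,-15,0,0.03,0,0,-2.5,-20,0,0.035,0,-0.01,-3.2,-25,0,0.04,0,-0.02,-3.8,-29.8,0,0.044,0,-0.03,-3.8,-29.8,0,0.044,0,-0.05,-3.8,-29.8,0,0.044,0,-0.05,-3.8,-29.8,0,0.044,0,-0.05,-3.8,-29.8,0])

```text
clock: 16.9
eef_pos: [603.6, 4.0, 154.9]
eef_rot: [2.619, 0.0, 1.444]
wrist_force: [0.7, -0.5, -2.1]
finger_gap: 53.5
finger_force: 40.0
```

jog_arm(plan=[0.003,0,-0.009,0,0,0,0.006,-0.001,-0.018,0,0,0,0.0086,-0.0012,-0.0264,0,0,0,0.0086,-0.0012,-0.0264,0,0,0,0.0086,-0.0012,-0.0264,0,0,0])

```text
clock: 17.4
eef_pos: [612.1, 3.1, 127.7]
eef_rot: [2.618, 0.0, 1.444]
wrist_force: [0.1, 0.2, -0.3]
finger_gap: 53.4
finger_force: 40.0
```

```bash
python3 chk.py 4; python3 - <<'E'
import numpy as np,cv2
from h import *
n=np.array([-.493,.063,.868]);x=np.array([.861,-.110,.497]);y=np.cross(n,x)
from cell import manip
T=manip.read_state()['eef_pos']
for s in(60,-60):
    for c in("top","scene"): print(s,c,proj(c,T+n*19+y*s),proj(c,T-n*5+y*s))
f=np.load("top4.npz")['p'][:,:,::-1];g=np.load("scene4.npz")['p'][:,:,::-1]
r=lambda a:cv2.resize(a,None,fx=10,fy=10,interpolation=0)
cv2.imwrite("pics/z4.png",np.hstack([r(f[185:225,316:342]),r(f[195:235,376:402]),r(g[205:245,277:304])]))
E
```

```text
17.4 [612.07   3.1  127.73] [ 0.11  0.2  -0.31] 53.35827543009579
tool z.n 1.0002145015593173 tool x.y 1.0004359220135688 twist -0.022185211656696836 tilt 0.20654271024863177 roll 0.004503941150168409
TCP in board -2.3353807417408463 -0.6044239325855709 73.75355576040553
60 top [[328.07804203 204.75081019]] [[329.07974245 202.39855218]]
60 scene [[298.49888993 222.10807696]] [[294.72741797 227.92050478]]
-60 top [[387.77513325 216.29980263]] [[387.2836225  213.64412145]]
-60 scene [[331.06280539 202.21378616]] [[327.07261301 207.95507655]]
```

View pics/z4.png

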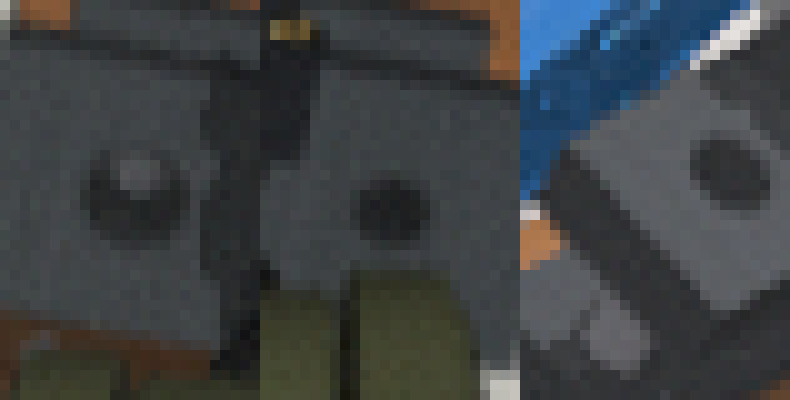

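The cover's hole rims are at top (329.2,204.3) and (388.7,215.5). That is about 0.7 px right of where the tray's were, so I'll correct by +1.5 mm along the board's y and +0.7 mm upslope, then lower.

jog_arm(plan=[0.0008,0.0014,0.0004,0,0,0,0.0008,0.0014,0.0004,0,0,0,0.0033,0.0011,-0.004,0,0,0,0.0057,0.0008,-0.0083,0,0,0,0.0082,0.0005,-0.0126,0,0,0,0.0106,0.0002,-0.017,0,0,0,0.0106,0.0002,-0.017,0,0,0,0.0106,0.0002,-0.017,0,0,0])

```text
clock: 18.3
eef_pos: [622.7, 3.3, 110.9]
eef_rot: [2.618, 0.0, 1.444]
wrist_force: [0.1, 0.3, -1.7]
finger_gap: 53.9
finger_force: 40.0
```

jog_arm(plan=[0.0025,-0.0003,-0.0044,0,0,0,0.0049,-0.0006,-0.0087,0,0,0,0.0074,-0.0009,-0.013,0,0,0,0.0098,-0.0012,-0.0174,0,0,0,0.0113,-0.0014,-0.02,0,0,0,0.0113,-0.0014,-0.02,0,0,0])

```text
clock: 18.9
eef_pos: [634.0, 1.9, 90.5]
eef_rot: [2.618, 0.0, 1.444]
wrist_force: [-0.2, 1.0, -2.3]
finger_gap: 53.5
finger_force: 40.0
```

jog_arm(plan=[0.0005,-0.0001,-0.0009,0,0,0,0.001,-0.0001,-0.0017,0,0,0,0.001,-0.0001,-0.0017,0,0,0,0.001,-0.0001,-0.0017,0,0,0])

```text
clock: 19.3
eef_pos: [635.0, 1.8, 89.5]
eef_rot: [2.617, 0.0, 1.444]
wrist_force: [-0.2, 0.2, -1.8]
finger_gap: 53.6
finger_force: 40.0
```

jog_arm(plan=[0.0005,-0.0001,-0.0009,0,0,0,0.0005,-0.0001,-0.0009,0,0,0,0.0005,-0.0001,-0.0009,0,0,0])

```text
clock: 19.6
eef_pos: [635.2, 1.8, 89.3]
eef_rot: [2.617, 0.0, 1.444]
wrist_force: [-13.3, 1.4, 13.2]
finger_gap: 53.8
finger_force: 40.0
```

jog_arm(plan=[0.0005,-0.0001,-0.0009,0,0,0,0.0005,-0.0001,-0.0009,0,0,0,0.0005,-0.0001,-0.0009,0,0,0])

```text
clock: 19.9
eef_pos: [635.3, 1.8, 89.1]
eef_rot: [2.618, 0.0, 1.444]
wrist_force: [-29.3, 1.9, 27.6]
finger_gap: 53.8
finger_force: 40.0
```

jog_arm(plan=[-0.001,0.0001,0.0017,0,0,0,-0.001,0.0001,0.0017,0,0,0])

```text
clock: 20.1
eef_pos: [635.1, 1.7, 89.6]
eef_rot: [2.617, 0.0, 1.444]
wrist_force: [-1.6, 0.2, -2.0]
finger_gap: 53.9
finger_force: 40.0
```

jog_arm(plan=[0,0,0,0,0,0,0,0,0,0,0,0,0,0,0,0,0,0,0,0,0,0,0,0,0,0,0,0,0,0], claw=0.08)

```text
clock: 20.6
eef_pos: [635.1, 1.7, 89.2]
eef_rot: [2.617, 0.0, 1.444]
wrist_force: [0.3, 0.4, 0.6]
finger_gap: 79.5
finger_force: 0.0
```

jog_arm(plan=[-0.005,0.0006,0.0087,0,0,0,-0.015,0.0018,0.026,0,0,0,-0.03,0.0036,0.052,0,0,0,-0.045,0.0054,0.078,0,0,0,-0.06,0.0072,0.104,0,0,0,-0.085,0.009,0.12,0,0,0,-0.125,0.009,0.125,0,0,0,-0.165,0.009,0.13,0,0,0,-0.2,0.009,0.135,0,0,0,-0.2,0.009,0.135,0,0,0])

```text
clock: 21.6
eef_pos: [432.6, 10.9, 225.8]
eef_rot: [2.614, -0.0, 1.444]
wrist_force: [0.1, -0.2, 0.1]
finger_gap: 79.9
finger_force: 0.0
```

```bash
python3 chk.py 5; python3 - <<'E'
from h import *
n=np.array([-.493,.063,.868]);x=np.array([.861,-.110,.497]);y=np.cross(n,x);C=np.array([650.5,-1.2,64.9])
for c in("top","scene"):
    f=np.load(c+"5.npz");P=cloud(c,f['d'])-C;B=np.stack([P@x,P@y,P@n],-1);d=f['d']
    q=B[(d>0)&(abs(B[...,0])<35)&(abs(B[...,1])<98)&(B[...,2]>40)&(B[...,2]<55)]
    A=np.c_[q[:,:2],np.ones(len(q))];k=np.linalg.lstsq(A,q[:,2],rcond=None)[0]
    print(c,len(q),'slopes',k[:2],'h',k[2],'x',np.percentile(q[:,0],[2,98]),'y',np.percentile(q[:,1],[1,99]))
E
```

```text
21.6 [432.56  10.87 225.77] [ 0.11 -0.24  0.1 ] 79.92787331299903
tool z.n 1.0001928052177138 tool x.y 1.0004357446512955 twist -0.025235486334761626 tilt 0.4292834711411414 roll 0.03243505239711409
TCP in board -109.02030520987778 -15.653841610814261 247.83648403561128
top 2228 slopes [-0.00669841  0.00359326] h 47.79518791746324 x [-27.89707708  25.01062201] y [-89.93449666  88.55502297]
scene 1258 slopes [0.00838047 0.00146746] h 46.987024823662104 x [-27.49581758  25.73447352] y [-87.75463541  93.43786418]
```

View pics/both5.png

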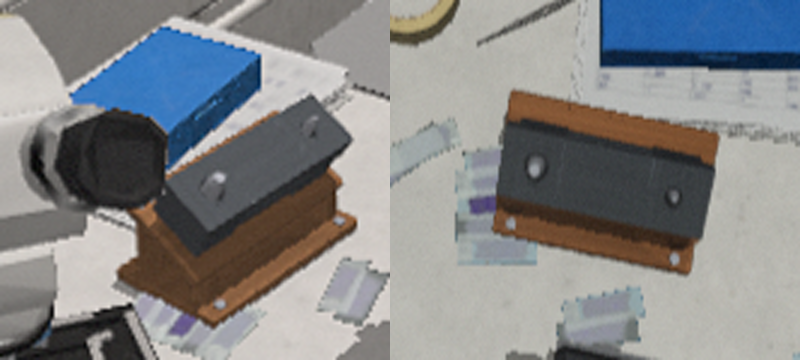

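The cover lies flat on the tray: its top is 47–48 mm above the board, and both peg tips show through the holes. The arm is clear, so I'll hand in.

```bash
python3 -c "
from cell import manip
print(manip.sign_off())"
```

```text
the job is handed in; nothing more can be done
None
```

I hung the tray and then the cover on both pegs, lowered each under control until it seated flat, and released them; the job was handed in at about 22 s of the 72 s allowed (no verdict came back).

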